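# Change over the warming stand

### The arm

A 6-joint arm with a two-finger parallel gripper is mounted at the origin on a cart in front of the work surface, level with it; the furniture and walls round the work are solid. World frame = base frame: x ahead of the robot, y to its left, z up, the work surface at z = 0. Lengths are in mm, angles in degrees, forces in N, time in s.
With the tool pointing down it reaches from about 350 to 850 mm from the base axis. Payload 8.1 kg.
Tool frame: the origin (TCP) lies at the very end of the fingers, on their centre line; the grasp point (between the pads) lies 19 mm behind it; z points along the fingers, y is the line along which they close (so a half turn about z gives the same grasp; the last joint's range is limited). The gripper opens to 85 mm and grips with 20 to 120 N. Pads are 22 mm wide; open, the fingers measure 114 mm over their backs; the gripper's body (76 mm by 85 mm) begins 54 mm behind the grasp point. The pads swing forward as they close: fully open they stand 13 mm farther back than shut.
Start: joints at [-76.169, 7.471, 85.268, -0, 87.261, -4.893], TCP at [192.629, -568.242, 231.292] pointing down, gripper open.
Joint ranges: [-169.43, 169.43], [-51.17, 129.36], [1.28, 143.12], [-76.62, 256.62], [0, 156.53], [-152.29, 152.29]. Speed limits (degrees/s): [136.94, 136.94, 159.86, 180, 180, 180].

### API

Orientations are given as [roll, pitch, yaw] about the fixed x, y, z axes, in that order (R = Rz(yaw) Ry(pitch) Rx(roll)).
In Python, from bench import sense, eyes, job, models gives the robot as it stands. The module is installed in compiled form; this text tells all that it offers.
- The arm moves only by the tool apply_moves, never from a script. Its argument "rows" is a list of rows, each a list of 6 numbers: the shift along the tool's x, y, z in mm, then the turn, a rotation vector about the tool's x, y, z in rad. In form: [[dx, dy, dz, rx, ry, rz], ...]. A call has exactly 5 rows; each row shifts and turns the commanded pose from where the row before left it, along the tool's axes as they then stand; what a row does not reach is not made up. A row lasts 1/8 s, in which the tool goes at most 62.5 mm and 10.7 degrees, less where a joint would pass 70% of its speed; a pose out of reach is approached as far as the arm can. A call is refused whole if a number of a shift passes 62.5 or a number of a turn 0.188, either way. A call with a gripper value outside its range is refused whole. "fingers" is the finger opening in mm, from 0 to 85.4, set as the call begins (left out, the last holds). The fingers move at their own pace and stop on an object; "grip_force" is the grip in N (left out, the last holds). Time passes only in rows, so rows that do not move let the fingers close, or fill a call up. It gives the time, the measured TCP pose, the force, the opening and the grip force at its end, in the units of the state.
- sense(): the state, without advancing time (a new reading comes with each control period).
- eyes.snapshot(name): name is "scene" or "top"; returns (picture, depth): 384x512x3 uint8, red, green, blue; 384x512 float32, mm along the optical axis (not along the pixel's ray), 0 where there is no reading.
- eyes.get_calibration(name): a dict with "intrinsics" (3x3 intrinsics, pixels), "R" (3x3) and "t" (3): a world point X has camera coordinates R X + t. Camera axes: x right, y down, z forward; pixel columns grow to the right and rows downward; lengths in mm; the calibration is good to about 2 mm. A picture is of the moment at which its call begins. get_calibration takes no time and is no camera call.
- job.hand_in(): hands the job in; it is judged then, once.
Trained networks look in the newest picture that a camera, given by its name, has taken for a name from the list of things; names that differ only in an ending like _2 or _b are one class to them, and where a whole thing is asked for, a point or a joint stands for the part that bears it (a point fixed in the world has none). Each returns a list of dicts, best first, with "confidence" (0 to 1); they miss things now and then, are a little off and sometimes report something else, mostly with a low value. They report only what shows in the picture. A call takes as long as a camera call. They do not tell look-alikes from the thing itself.
- models.boxes_of(name, camera): "xyz" ([x, y, z] in mm, in world coordinates, good to about 4 mm: the middle of the surface that is visible of it).
- models.cut_out(name, camera): "pixels" (384x512 bool, what is visible of it).
- models.place_of(name, camera): "xyz" ([x, y, z] in mm, in world coordinates, good to about 4 mm: a listed point, or the origin of a listed thing).
The state is a dict: "time": time; "joint_pos": joint angles; "qd": joint speeds; "joint_efforts": joint torques, N m; "tool_pos": TCP position; "tcp_rot": TCP orientation; "ft_force": force on the tool from outside, world axes, zero at the start; "wrist_torque": the same for the moment, N m; "finger_gap": finger opening in mm; "grip_force": force on a finger pad.
Only numpy, scipy, OpenCV 4.12 (cv2) and the standard library are available. Lean on these libraries where they do the work, as an engineer would, in place of code of your own. Each camera call takes 0.05 s, during which the arm holds its last target. There are 200 camera calls.

### The job

Change over the warming stand: lift the wax pan off it by the handle and stand it wholly on the square cork mat, about in its middle, and stand the steel casting ring, which is on that mat now, wholly on the stand's plate in the pan's place, about in its middle. Both must end upright; keep the pan upright throughout, set things down without dropping them, and leave the bottles, jars and other things round about where they are.

Things in the scene. Friction and masses are not known exactly. Their poses are not given: they have to be found in the camera images.
- pan_centre (a point): the wax pan: small round metal pan, 80 mm across the rim (72 mm at the foot), 50 mm high, about 160 g, with one straight black side handle; 123 mm from the pan's axis to the handle's end. This point is on the pan's axis, half-way up (25 mm above its underside). z is up along the axis, x points from the axis out along the handle. At the start it stands on the stand.
- pan_grip (a point): grip point in the middle of the pan's black handle, 85 mm from the pan's axis and 36 mm above its underside; the handle is a level bar along x (outwards), 14 mm wide (along y), 12 mm thick (along z), from 52 to 123 mm from the axis. Same axes as pan_centre.
- ring_centre (a point): the steel casting ring: open grey metal tube, 52 mm outside diameter, 55 mm tall, about 90 g; the point is at its centre, half-way up (27.5 mm above its underside), z along its axis. At the start it stands upright on the cork mat. Grasp it across the diameter from above.
- stand_top (a point): centre of the upper face of the warming stand's round steel plate, 112 mm in diameter, 115 mm above the bench, on three thin legs with a blue spirit burner (unlit, fixed) under it; three upright lugs 6 mm thick stand 8 mm above the plate on a circle of 53 mm radius. The stand is fixed. z is up.
- mat_top (a point): centre of the upper face of the square cork mat, 120 x 120 mm, 6 mm thick, fixed on the bench. z is up.
- pink_bottle: bystander: pink bottle with white cap, 45 x 52 mm, 127 mm tall; its origin is the centre of its underside, z is up; the longer side is along y
- white_bottle: bystander: white bottle, 48 x 60 mm, 147 mm tall; its origin is the centre of its underside, z is up; the longer side is along y
- white_can: bystander: round white powder can with blue patch, 63 mm across, 118 mm tall; its origin is the centre of its underside, z is up
- orange_jar: bystander: orange jar with black lid, 49 mm across, 52 mm tall; its origin is the centre of its underside, z is up
- cream_jar: bystander: cream jar with black lid, 39 mm across, 76 mm tall; its origin is the centre of its underside, z is up
- dropper: bystander: white dropper bottle with blue nozzle, 36 mm across, 100 mm tall, does not move; its origin is the centre of its underside, z is up
- green_pot: bystander: white pot with wide green lid, 73 mm across, 71 mm tall, does not move; its origin is the centre of its underside, z is up
- burs: bystander: wooden block with upright burs, 45 x 90 mm, 52 mm tall, does not move; its origin is the centre of its underside, z is up; the longer side is along y
- brass_articulator: bystander: brass articulator with two jaw models, 106 x 62 mm, 95 mm tall, does not move; its origin is the centre of its underside, z is up; the longer side is along x
- divider_front (a point): foot of the grey upright divider that bounds the work area at the back (fixed): its front face is the plane x = this point's x, running along y for 0.4 m to either side; it is 270 mm high, and its brown wooden cap (up to 300 mm) overhangs nothing in front. The clear bench runs from there towards the robot to x = 0.34, and from y = -0.44 to beyond y = +0.50.
Things that resemble listed ones, but are neither listed nor needed, are in the scene too. Leave any purple look-alike of the part that bears ring_centre alone.

How it is judged (in metres and radians):
At the end, for the whole second after the job is handed in: The pan stands upright (within 4.5 degrees) on the cork mat, its axis within 24 mm of the mat's centre; the casting ring stands upright (within 4.5 degrees) on the stand's plate, its axis within 30 mm of the plate's centre; both at their resting heights (within 5 mm), at rest and released (horizontal distance between pan_centre and mat_top below 0.024 m and height (world z) of pan_centre between 0.026 and 0.036 m and angle between each of pan_centre, ring_centre's own z axis and vertical below 0.08 rad and horizontal distance between ring_centre and stand_top below 0.03 m and height (world z) of ring_centre between 0.1375 and 0.1475 m and linear speed of each of pan, casting_ring below 0.02 m/s); the robot touches nothing.
It fails at once if the pan is tipped more than 30 degrees (angle between pan_centre's own z axis and vertical above 0.52 rad).
It fails at once if the pan is dropped or thrown (over 0.5 m/s while the robot does not touch it) (contact force between each of the arm, the fingers and pan below 0.01 N and linear speed of pan above 0.5 m/s).
It fails at once if the casting ring is dropped or thrown (over 0.5 m/s while the robot does not touch it) (contact force between each of the arm, the fingers and casting_ring below 0.01 N and linear speed of casting_ring above 0.5 m/s).
It fails at once if a bystander is pushed more than 15 mm from its place or knocked over (distance of any of pink_bottle, white_bottle, white_can, orange_jar, cream_jar from where it was at the start of the episode above 0.015 m).
It also fails if it takes over 72 s, if anything falls off the work surface, if the arm or the gripper's body presses on something with over 40 N, if the wrist force passes 120 N, or if a joint passes its speed limit or range.

## Working session

There is one attempt and no reset: what is moved stays moved. The work goes in short steps, Python scripts to look and compute and a tool call to move; the robot and the scene stay as the last step left them, time stands still between calls to the robot, and variables do not carry over. Pictures are saved under pics/ and viewed, at most 10 in all, crops included, and the job is handed in when it is done.

Besides the shell and the picture viewer there is one more tool, called as name(argument=value, ...) on one line, values as JSON. apply_moves: Moves the arm, as the interface text tells. Its arguments: {"type":"object","properties":{"rows":{"type":"array"},"fingers":{"type":"number"},"grip_force":{"type":"number"}},"required":["rows"]}

```bash
mkdir -p pics
python3 - <<'E'
from bench import sense, eyes, job, models
import cv2, numpy as np
s=sense(); print({k:np.round(v,2).tolist() for k,v in s.items()})
for c in ("scene","top"):
    p,d=eyes.snapshot(c); cv2.imwrite(f"pics/{c}0.png",cv2.cvtColor(p,cv2.COLOR_RGB2BGR)); np.save(f"pics/{c}0_d.npy",d)
    for n in ("pan_centre","pan_grip","ring_centre","stand_top","mat_top","divider_front","pink_bottle","white_bottle","white_can","orange_jar","cream_jar","dropper","green_pot","burs","brass_articulator"):
        print(c,n,[(np.round(r["xyz"]).tolist(),round(r["confidence"],2)) for r in models.place_of(n,c)][:3])
E
```

```text
{'time': 0.0, 'joint_pos': [-76.17, 7.52, 85.33, 0.0, 87.26, -4.89], 'qd': [0.06, 0.01, -0.05, 0.03, 0.1, 0.01], 'joint_efforts': [0.0, -56.94, -50.05, -0.0, 0.01, 0.0], 'tool_pos': [192.5, -567.7, 230.25], 'tcp_rot': [-179.89, -0.01, 18.72], 'ft_force': [-0.43, 0.66, -0.21], 'wrist_torque': [-0.02, -0.01, 0.05], 'grip_force': 0.0, 'finger_gap': 85.53}
scene pan_centre [([524.0, 194.0, 142.0], 0.93)]
scene pan_grip [([440.0, 164.0, 154.0], 0.6)]
scene ring_centre [([535.0, -154.0, 34.0], 0.86), ([530.0, -164.0, 6.0], 0.68), ([431.0, 14.0, 27.0], 0.54)]
scene stand_top [([526.0, 196.0, 114.0], 0.78)]
scene mat_top [([530.0, -165.0, 10.0], 0.55)]
scene divider_front [([710.0, 113.0, 0.0], 0.88)]
scene pink_bottle [([634.0, -107.0, -2.0], 0.63), ([535.0, -158.0, 35.0], 0.48)]
scene white_bottle [([442.0, -96.0, -2.0], 0.62)]
scene white_can [([490.0, -275.0, -6.0], 0.91)]
scene orange_jar [([601.0, 267.0, -0.0], 0.57)]
scene cream_jar [([419.0, 181.0, -1.0], 0.63)]
scene dropper [([398.0, -385.0, -2.0], 0.48)]
scene green_pot [([531.0, -165.0, 7.0], 0.47)]
scene burs [([533.0, -164.0, 6
[... 329 characters left out ...]
p stand_top [([525.0, 196.0, 114.0], 0.57)]
top mat_top [([537.0, -165.0, 5.0], 0.68)]
top divider_front [([710.0, 114.0, 1.0], 0.56), ([678.0, -384.0, -5.0], 0.21)]
top pink_bottle [([444.0, -96.0, -1.0], 0.75), ([634.0, -109.0, -2.0], 0.7), ([538.0, -158.0, 40.0], 0.44)]
top white_bottle [([445.0, -98.0, -2.0], 0.84)]
top white_can [([493.0, -271.0, 2.0], 0.75)]
top orange_jar [([599.0, 266.0, 1.0], 0.58)]
top cream_jar [([637.0, -108.0, -5.0], 0.59), ([424.0, 185.0, -3.0], 0.41)]
top dropper [([400.0, -384.0, -2.0], 0.57), ([597.0, 267.0, 3.0], 0.21)]
top green_pot [([379.0, 416.0, -3.0], 0.95)]
top burs [([679.0, -384.0, -6.0], 0.91)]
top brass_articulator [([636.0, -108.0, -3.0], 0.29)]
```

View pics/scene0.png

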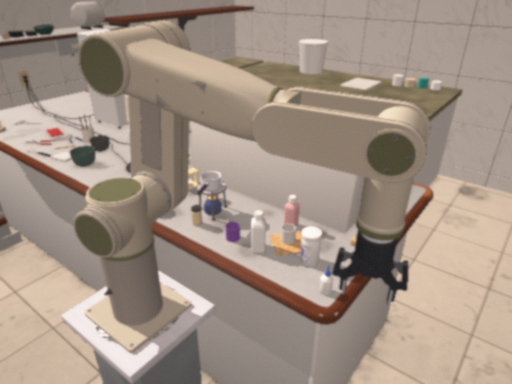

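View pics/top0.png

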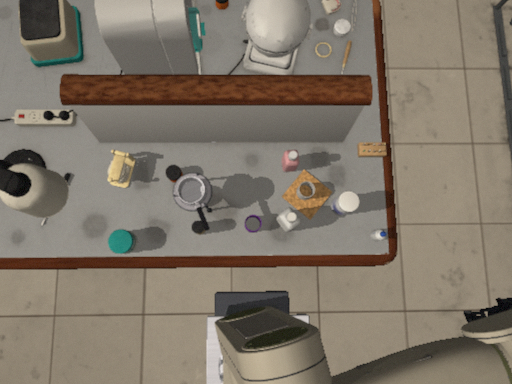

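The real ring is the grey tube on the cork at top (307,189). The look-alike is the purple ring at top (253,223), which I'll leave alone. The pan is at (192,192), with its handle running to (203,220) above the cream jar at (199,227). Next I'll measure precisely from depth and take one close crop.

```bash
cat > h.py <<'E'
from bench import sense, eyes, job, models
import cv2, numpy as np
def cloud(c):
    p,d=eyes.snapshot(c); k=eyes.get_calibration(c); K=np.array(k["intrinsics"]);R=np.array(k["R"]);t=np.array(k["t"])
    v,u=np.mgrid[:384,:512]; d=d.astype(float)
    P=np.stack([(u-K[0,2])/K[0,0]*d,(v-K[1,2])/K[1,1]*d,d],-1)
    X=(P-t)@R; X[d==0]=np.nan
    return p,X
def circ(q):
    c,_,_,_=np.linalg.lstsq(np.c_[2*q,np.ones(len(q))],(q**2).sum(1),rcond=None)
    return c[:2].round(1),round(float(np.sqrt(c[2]+c[0]**2+c[1]**2)),1)
def near(X,x,y,r,z0,z1):
    return (np.hypot(X[...,0]-x,X[...,1]-y)<r)&(X[...,2]>z0)&(X[...,2]<z1)
E
python3 - <<'E'
from h import *
p,X=cloud("top")
hsv=cv2.cvtColor(p,cv2.COLOR_RGB2HSV)
m=near(X,534,-163,110,-2,16)&(hsv[...,1]>110)&(hsv[...,0]<25)
q=X[m][:,:2].astype(np.float32); print("mat",len(q),cv2.minAreaRect(q),np.median(X[m][:,2]))
m=near(X,536,-156,38,50,75);q=X[m];print("ring",len(q),np.median(q[:,2]),circ(q[:,:2]),cv2.minEnclosingCircle(q[:,:2].astype(np.float32)))
m=near(X,523,194,48,155,180);q=X[m];print("pan",len(q),np.median(q[:,2]),cv2.minEnclosingCircle(q[:,:2].astype(np.float32)))
m=near(X,440,165,45,130,175);q=X[m];print("handle",len(q),q.mean(0));print(cv2.minAreaRect(q[:,:2].astype(np.float32)))
m=near(X,525,196,75,105,128);q=X[m];print("stand",len(q),np.median(q[:,2]),cv2.minEnclosingCircle(q[:,:2].astype(np.float32)))
for n,x,y,h in(("wb",444,-97,147),("pink",635,-108,127),("can",492,-273,118),("cream",421,183,76)):
    q=X[near(X,x,y,45,h-30,h+10)];print(n,len(q),q.mean(0) if len(q) else 0)
cv2.imwrite("pics/crop.png",cv2.cvtColor(cv2.resize(p[150:250,160:370],None,fx=3.8,fy=3.8,interpolation=2),4))
E
```

```text
mat 1060 ((531.8812866210938, -164.65916442871094), (118.39939880371094, 118.50899505615234), 50.12110900878906) 4.509681807083972
ring 54 58.3543934456674 (array([ 537. , -155.5]), 24.8) ((537.0743408203125, -156.15603637695312), 26.374107360839844)
pan 146 162.229698046078 ((519.671875, 193.61122131347656), 40.246952056884766)
handle 154 [444.60899869 162.84425441 155.17700133]
((443.761962890625, 164.14273071289062), (83.11783599853516, 19.103803634643555), 20.2589054107666)
stand 913 115.5316785459177 ((523.4356689453125, 196.52484130859375), 59.0477180480957)
wb 134 [440.63697889 -93.32597627 135.44174909]
pink 115 [ 628.93473934 -106.04942255  114.59896809]
can 386 [ 489.17896438 -269.99949748  114.43112796]
cream 132 [419.57708264 182.85274084  73.6805054 ]
```

View pics/crop.png

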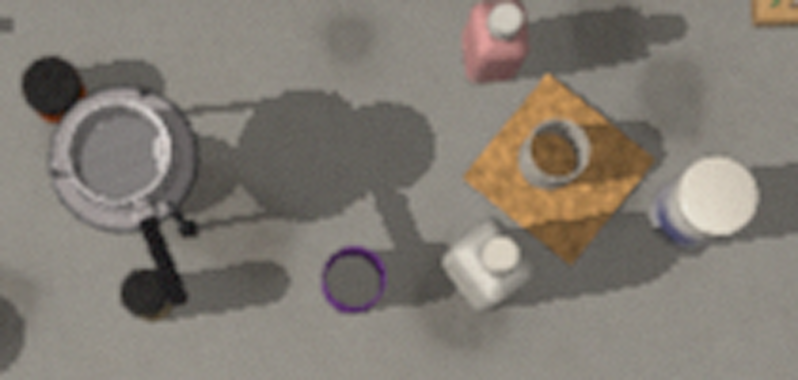

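The crop confirms the grey open ring on the cork. Mat centre is about (532,-165), ring (537,-156), pan (521,194) with the handle bearing about 200°, and stand (524,196). Heights agree to within 3 mm. My plan is to park the ring on free bench, move the pan to the mat, then move the ring to the stand.

apply_moves(rows=[[30.6,-18.7,1.5,0,0,0],[30.6,-18.7,1.5,0,0,0],[30.6,-18.7,1.5,0,0,0],[30.6,-18.7,1.5,0,0,0],[30.6,-18.7,1.5,0,0,0]], fingers=78, grip_force=40)

```text
time: 2.28
tool_pos: [308.2, -429.7, 223.9]
tcp_rot: [180.0, -0.0, 18.7]
ft_force: [0.7, 0.7, 0.7]
finger_gap: 78.1
grip_force: 0.0
```

apply_moves(rows=[[30.6,-18.7,1.5,0,0,0],[30.6,-18.7,1.5,0,0,0],[30.6,-18.7,1.5,0,0,0],[30.6,-18.7,1.5,0,0,0],[30.6,-18.7,1.5,0,0,0]])

```text
time: 2.9
tool_pos: [423.1, -292.0, 216.4]
tcp_rot: [180.0, -0.0, 18.7]
ft_force: [1.2, 0.3, -0.4]
finger_gap: 77.9
grip_force: 0.0
```

apply_moves(rows=[[30.6,-18.7,1.5,0,0,0],[30.6,-18.7,1.5,0,0,0],[30.6,-18.7,1.5,0,0,0],[30.6,-18.7,1.5,0,0,0],[30.6,-18.7,1.5,0,0,0]])

```text
time: 3.52
tool_pos: [538.0, -154.3, 208.9]
tcp_rot: [180.0, -0.0, 18.7]
ft_force: [0.3, 0.3, -0.0]
finger_gap: 78.0
grip_force: 0.0
```

apply_moves(rows=[[0,0,0,0,0,0],[0,0,0,0,0,0],[0,0,0,0,0,0],[0,0,0,0,0,0],[0,0,0,0,0,0]])

```text
time: 4.15
tool_pos: [537.1, -155.8, 208.9]
tcp_rot: [180.0, -0.0, 18.7]
ft_force: [0.0, -0.3, 0.6]
finger_gap: 78.2
grip_force: 0.0
```

apply_moves(rows=[[0,0,30,0,0,0],[0,0,30,0,0,0],[0,0,30,0,0,0],[0,0,25,0,0,0],[0,0,20,0,0,0]])

```text
time: 4.78
tool_pos: [536.9, -155.3, 72.6]
tcp_rot: [-180.0, 0.0, 18.7]
ft_force: [-0.5, 1.0, 0.3]
finger_gap: 77.7
grip_force: 0.0
```

apply_moves(rows=[[0,0,15,0,0,0],[0,0,15,0,0,0],[0,0,10,0,0,0],[0,0,4,0,0,0],[0,0,0,0,0,0]])

```text
time: 5.4
tool_pos: [537.4, -155.3, 29.9]
tcp_rot: [180.0, -0.0, 18.7]
ft_force: [-0.3, -0.5, -0.3]
finger_gap: 77.8
grip_force: 0.0
```

apply_moves(rows=[[0,0,0,0,0,0],[0,0,0,0,0,0],[0,0,0,0,0,0],[0,0,0,0,0,0],[0,0,0,0,0,0]], fingers=40, grip_force=40)

```text
time: 6.02
tool_pos: [537.8, -155.4, 30.7]
tcp_rot: [180.0, -0.1, 18.7]
ft_force: [-1.6, 1.5, 5.3]
finger_gap: 50.3
grip_force: 41.3
```

apply_moves(rows=[[0,0,0,0,0,0],[0,0,-5,0,0,0],[0,0,-10,0,0,0],[0,0,-15,0,0,0],[0,0,-20,0,0,0]])

```text
time: 6.65
tool_pos: [537.2, -155.2, 80.9]
tcp_rot: [-180.0, 0.0, 18.7]
ft_force: [0.5, -0.7, -1.1]
finger_gap: 50.3
grip_force: 41.7
```

apply_moves(rows=[[0,0,-25,0,0,0],[0,0,-25,0,0,0],[0,0,-25,0,0,0],[0,0,-20,0,0,0],[0,0,-14,0,0,0]])

```text
time: 7.28
tool_pos: [537.7, -155.4, 190.8]
tcp_rot: [179.9, -0.1, 18.7]
ft_force: [0.4, -0.2, -1.7]
finger_gap: 50.1
grip_force: 41.7
```

apply_moves(rows=[[8,-18,0,0,0,0],[16,-36,0,0,0,0],[20,-45,0,0,0,0],[20,-45,0,0,0,0],[16,-36,0,0,0,0]])

```text
time: 7.9
tool_pos: [554.2, 43.9, 187.5]
tcp_rot: [-179.9, 0.1, 18.8]
ft_force: [0.6, -1.8, -0.9]
finger_gap: 50.3
grip_force: 41.8
```

apply_moves(rows=[[0,0,10,0,0,0],[0,0,25,0,0,0],[0,0,30,0,0,0],[0,0,30,0,0,0],[0,0,25,0,0,0]])

```text
time: 8.52
tool_pos: [553.6, 40.6, 66.1]
tcp_rot: [-179.9, 0.2, 18.7]
ft_force: [-0.1, 0.7, -0.7]
finger_gap: 50.6
grip_force: 41.9
```

apply_moves(rows=[[0,0,20,0,0,0],[0,0,10,0,0,0],[0,0,6,0,0,0],[0,0,5,0,0,0],[0,0,0,0,0,0]])

```text
time: 9.15
tool_pos: [555.5, 40.9, 28.0]
tcp_rot: [180.0, -0.0, 18.7]
ft_force: [0.2, -0.5, -0.5]
finger_gap: 50.2
grip_force: 41.9
```

apply_moves(rows=[[0,0,2,0,0,0],[0,0,1.5,0,0,0],[0,0,0,0,0,0],[0,0,0,0,0,0],[0,0,0,0,0,0]])

```text
time: 9.78
tool_pos: [555.7, 40.9, 24.7]
tcp_rot: [180.0, -0.0, 18.7]
ft_force: [-1.3, -0.6, 3.9]
finger_gap: 50.3
grip_force: 42.3
```

apply_moves(rows=[[0,0,0,0,0,0],[0,0,0,0,0,0],[0,0,0,0,0,0],[0,0,0,0,0,0],[0,0,0,0,0,0]], fingers=80)

```text
time: 10.4
tool_pos: [555.2, 40.9, 24.3]
tcp_rot: [-180.0, 0.0, 18.7]
ft_force: [-0.7, -0.4, 0.6]
finger_gap: 80.0
grip_force: 0.0
```

apply_moves(rows=[[0,0,-15,0,0,0],[0,0,-35,0,0,0],[0,0,-45,0,0,0],[0,0,-50,0,0,0],[0,0,-45,0,0,0]])

```text
time: 11.02
tool_pos: [555.5, 40.9, 217.6]
tcp_rot: [180.0, -0.1, 18.7]
ft_force: [0.9, -0.6, -0.0]
finger_gap: 80.5
grip_force: 0.0
```

apply_moves(rows=[[-10,-20,0,0,0,0],[-17,-38,0,0,0,0],[-17,-38,0,0,0,0],[-14,-35,0,0,0,-0.01],[-10,-23,0,0,0,-0.01]], fingers=44)

```text
time: 11.65
tool_pos: [440.3, 165.9, 215.6]
tcp_rot: [-180.0, -0.1, 19.9]
ft_force: [0.8, 0.5, -0.0]
finger_gap: 43.5
grip_force: 0.0
```

apply_moves(rows=[[0,0,0,0,0,0],[0,0,0,0,0,0],[0,0,0,0,0,0],[0,0,0,0,0,0],[0,0,0,0,0,0]])

```text
time: 12.28
tool_pos: [441.4, 164.4, 214.1]
tcp_rot: [180.0, 0.0, 19.8]
ft_force: [0.3, -0.0, -0.6]
finger_gap: 43.7
grip_force: 0.0
```

apply_moves(rows=[[0,0,10,0,0,0],[0,0,20,0,0,0],[0,0,20,0,0,0],[0,0,15,0,0,0],[0,0,10,0,0,0]])

```text
time: 12.9
tool_pos: [440.8, 164.7, 138.1]
tcp_rot: [-180.0, 0.1, 19.9]
ft_force: [0.1, 0.0, -0.1]
finger_gap: 44.0
grip_force: 0.0
```

Run:
```python
from h import *
p,X=cloud("top"); cv2.imwrite("pics/g1.png",cv2.cvtColor(cv2.resize(p[150:250,150:360],None,fx=3.8,fy=3.8,interpolation=2),4))
m=near(X,537,194,60,152,180)&(X[...,0]>495);q=X[m];print(len(q),cv2.minEnclosingCircle(q[:,:2].astype(np.float32)))
q=X[near(X,555,41,40,45,70)];print(len(q),cv2.minEnclosingCircle(q[:,:2].astype(np.float32)))
```

```text
0 ((0.0, 0.0), 0.0)
43 ((554.697021484375, 40.0554084777832), 26.144634246826172)
```

View pics/g1.png

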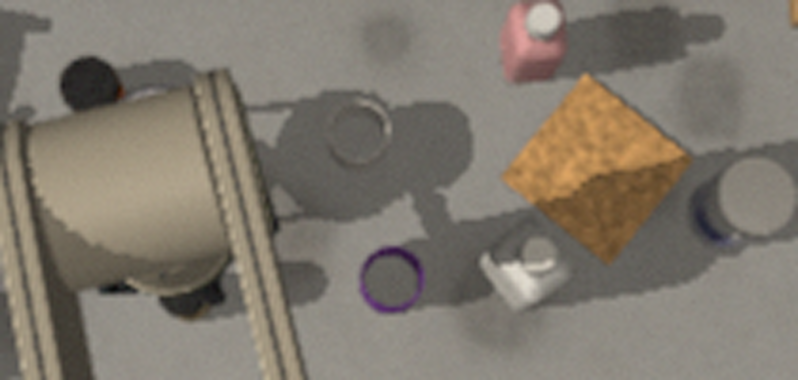

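The ring stands at about (358,130) in the crop, at world (555,40). The mat is clear. The arm hides the pan, so I'll grip by feel.

apply_moves(rows=[[0,0,3,0,0,0],[0,0,3,0,0,0],[0,0,0,0,0,0],[0,0,0,0,0,0],[0,0,0,0,0,0]])

```text
time: 13.58
tool_pos: [441.4, 164.8, 133.6]
tcp_rot: [180.0, -0.0, 19.9]
ft_force: [-0.7, 0.5, 1.7]
finger_gap: 44.0
grip_force: 0.0
```

apply_moves(rows=[[0,0,0,0,0,0],[0,0,0,0,0,0],[0,0,0,0,0,0],[0,0,0,0,0,0],[0,0,0,0,0,0]], fingers=5, grip_force=90)

```text
time: 14.2
tool_pos: [441.3, 164.8, 133.5]
tcp_rot: [-180.0, -0.0, 19.9]
ft_force: [-0.9, -0.6, 2.5]
finger_gap: 12.2
grip_force: 87.7
```

apply_moves(rows=[[0,0,0,0,0,0],[0,0,-2,0,0,0],[0,0,-4,0,0,0],[0,0,-6,0,0,0],[0,0,-8,0,0,0]])

```text
time: 14.82
tool_pos: [441.1, 164.7, 153.6]
tcp_rot: [-180.0, 0.0, 19.9]
ft_force: [-0.3, 0.6, -3.3]
finger_gap: 12.2
grip_force: 87.7
```

apply_moves(rows=[[0,0,-8,0,0,0],[0,0,-10,0,0,0],[0,0,-10,0,0,0],[0,0,-10,0,0,0],[0,0,-8,0,0,0]])

```text
time: 15.45
tool_pos: [441.4, 164.8, 200.2]
tcp_rot: [180.0, -0.0, 19.9]
ft_force: [0.2, 0.8, -2.0]
finger_gap: 12.1
grip_force: 87.7
```

apply_moves(rows=[[0,0,0,0,0,-0.06],[0,0,0,0,0,-0.1],[0,0,0,0,0,-0.13],[0,0,0,0,0,-0.15],[0,0,0,0,0,-0.15]])

```text
time: 16.08
tool_pos: [441.2, 164.7, 199.5]
tcp_rot: [180.0, 0.0, 54.0]
ft_force: [0.3, 0.3, -2.0]
finger_gap: 11.9
grip_force: 87.7
```

apply_moves(rows=[[0,0,0,0,0,-0.15],[0,0,0,0,0,-0.15],[0,0,0,0,0,-0.15],[0,0,0,0,0,-0.15],[0,0,0,0,0,-0.15]])

```text
time: 16.7
tool_pos: [441.3, 164.7, 199.5]
tcp_rot: [180.0, 0.0, 96.9]
ft_force: [-0.3, -0.5, -1.5]
finger_gap: 12.2
grip_force: 87.7
```

apply_moves(rows=[[0,0,0,0,0,-0.15],[0,0,0,0,0,-0.15],[0,0,0,0,0,-0.15],[0,0,0,0,0,-0.15],[0,0,0,0,0,-0.15]])

```text
time: 17.32
tool_pos: [441.4, 164.8, 199.6]
tcp_rot: [180.0, 0.0, 139.9]
ft_force: [0.3, -0.0, -1.8]
finger_gap: 12.2
grip_force: 87.7
```

Now I'll translate to above the mat.

apply_moves(rows=[[-10,-5,0,0,0,0],[-20,-11,0,0,0,0],[-28,-15,0,0,0,0],[-30,-16,0,0,0,0],[-30,-16,0,0,0,0]])

```text
time: 17.95
tool_pos: [490.9, 38.6, 199.6]
tcp_rot: [180.0, 0.0, 139.4]
ft_force: [0.4, -0.2, -1.1]
finger_gap: 12.3
grip_force: 87.8
```

apply_moves(rows=[[-30,-16,0,0,0,0],[-30,-16,0,0,0,0],[-30,-16,0,0,0,0],[-30,-16,0,0,0,0],[-30,-16,0,0,0,0]])

```text
time: 18.58
tool_pos: [553.1, -119.8, 199.4]
tcp_rot: [-180.0, 0.0, 139.4]
ft_force: [-0.7, -0.4, -1.8]
finger_gap: 12.4
grip_force: 87.8
```

apply_moves(rows=[[-30,-16,0,0,0,0],[-28,-15,0,0,0,0],[-22,-12,0,0,0,0],[-18,-9.5,0,0,0,0],[0,0,0,0,0,0]])

```text
time: 19.2
tool_pos: [593.3, -223.4, 199.0]
tcp_rot: [-180.0, 0.0, 139.3]
ft_force: [-0.8, -0.1, -1.9]
finger_gap: 12.2
grip_force: 87.8
```

Run:
```python
from h import *
print(sense()["tool_pos"],sense()["tcp_rot"])
for c in("top","scene"):
    p,X=cloud(c); cv2.imwrite(f"pics/{c}2.png",cv2.cvtColor(cv2.resize(p[130:280,160:390],None,fx=3.4,fy=3.4,interpolation=2),4))
    for n in("pan_centre","pan_grip","mat_top"): print(c,n,[(np.round(r["xyz"]).tolist(),round(r["confidence"],2)) for r in models.place_of(n,c)][:2])
    q=X[near(X,532,-165,60,205,250)];print(len(q), q.mean(0) if len(q) else 0)
```

```text
[ 593.2634074  -223.39445772  199.00014316] [-1.79976417e+02  2.19887860e-04  1.39310967e+02]
top pan_centre [([528.0, -169.0, 203.0], 0.78)]
top pan_grip []
top mat_top [([534.0, -169.0, 1.0], 0.56), ([379.0, 416.0, -3.0], 0.32)]
89 [ 536.42391396 -154.14268314  222.17174724]
scene pan_centre [([530.0, -166.0, 206.0], 0.83)]
scene pan_grip [([591.0, -219.0, 222.0], 0.74), ([488.0, -274.0, -4.0], 0.5)]
scene mat_top [([536.0, -164.0, 6.0], 0.68)]
353 [ 529.16419495 -170.03129709  219.77668484]
```

View pics/scene2.png

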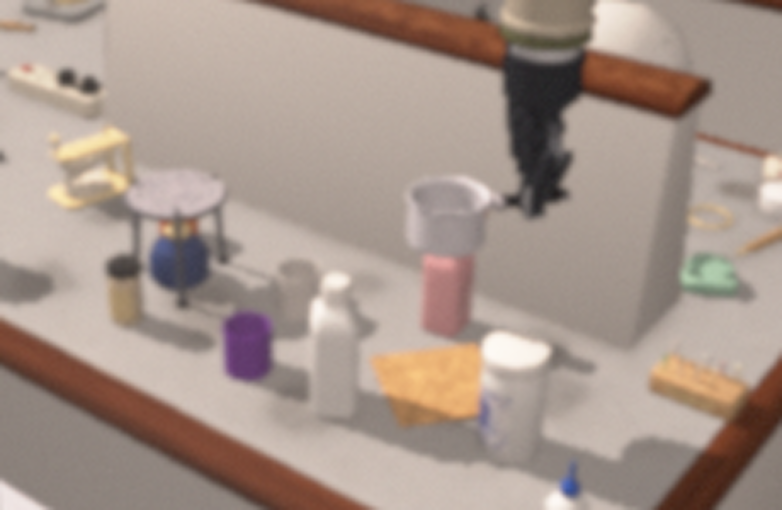

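The pan hangs level above the mat at crop (450,215), about 4 mm short, and the neighbours are clear. I'll correct that and lower it.

apply_moves(rows=[[0,2,5,0,0,0],[0,2.2,15,0,0,0],[0,0,22,0,0,0],[0,0,25,0,0,0],[0,0,25,0,0,0]])

```text
time: 20.23
tool_pos: [595.6, -217.6, 105.1]
tcp_rot: [-180.0, -0.1, 139.6]
ft_force: [0.0, 0.5, -2.1]
finger_gap: 12.5
grip_force: 87.8
```

apply_moves(rows=[[0,0,22,0,0,0],[0,0,18,0,0,0],[0,0,15,0,0,0],[0,0,12,0,0,0],[0,0,8,0,0,0]])

```text
time: 20.85
tool_pos: [596.1, -218.1, 31.7]
tcp_rot: [-180.0, -0.0, 139.6]
ft_force: [0.3, 0.1, -2.9]
finger_gap: 12.0
grip_force: 87.8
```

apply_moves(rows=[[0,0,1,0,0,0],[0,0,1,0,0,0],[0,0,1,0,0,0],[0,0,1,0,0,0],[0,0,0,0,0,0]])

```text
time: 21.48
tool_pos: [596.1, -218.1, 28.4]
tcp_rot: [180.0, 0.0, 139.6]
ft_force: [-0.5, -0.0, -1.8]
finger_gap: 12.1
grip_force: 87.8
```

apply_moves(rows=[[0,0,1,0,0,0],[0,0,1,0,0,0],[0,0,0.8,0,0,0],[0,0,0,0,0,0],[0,0,0,0,0,0]])

```text
time: 22.1
tool_pos: [596.1, -218.1, 25.5]
tcp_rot: [-180.0, -0.0, 139.6]
ft_force: [-0.1, -0.1, -1.8]
finger_gap: 12.1
grip_force: 87.8
```

apply_moves(rows=[[0,0,0.5,0,0,0],[0,0,0.3,0,0,0],[0,0,0,0,0,0],[0,0,0,0,0,0],[0,0,0,0,0,0]])

```text
time: 22.72
tool_pos: [596.3, -218.2, 24.8]
tcp_rot: [180.0, 0.0, 139.6]
ft_force: [0.1, -0.4, -0.1]
finger_gap: 12.0
grip_force: 87.9
```

apply_moves(rows=[[0,0,0.4,0,0,0],[0,0,0,0,0,0],[0,0,0,0,0,0],[0,0,0,0,0,0],[0,0,0,0,0,0]], grip_force=20)

```text
time: 23.35
tool_pos: [596.3, -218.2, 24.6]
tcp_rot: [180.0, 0.0, 139.6]
ft_force: [1.2, -2.3, 3.1]
finger_gap: 12.1
grip_force: 88.4
```

apply_moves(rows=[[0,0,0,0,0,0],[0,0,0,0,0,0],[0,0,0,0,0,0],[0,0,0,0,0,0],[0,0,0,0,0,0]], fingers=44)

```text
time: 23.98
tool_pos: [596.1, -218.1, 24.3]
tcp_rot: [-180.0, -0.0, 139.6]
ft_force: [-0.6, -0.4, -0.8]
finger_gap: 44.1
grip_force: 0.0
```

apply_moves(rows=[[0,0,-8,0,0,0],[0,0,-30,0,0,0],[0,0,-45,0,0,0],[0,0,-50,0,0,0],[0,0,-45,0,0,0]])

```text
time: 24.6
tool_pos: [596.3, -218.2, 205.1]
tcp_rot: [180.0, 0.1, 139.6]
ft_force: [1.4, -0.4, -0.6]
finger_gap: 44.0
grip_force: 0.0
```

apply_moves(rows=[[15,13,0,0,0,0],[20,17,0,0,0,0],[22,19,0,0,0,0],[22,19,0,0,0,0],[22,19,0,0,0,0]], fingers=78)

```text
time: 25.22
tool_pos: [573.8, -83.8, 200.2]
tcp_rot: [-179.9, -0.2, 139.7]
ft_force: [0.4, 0.3, -0.1]
finger_gap: 78.2
grip_force: 0.0
```

apply_moves(rows=[[22,19,0,0,0,0],[22,19,0,0,0,0],[22,19,0,0,0,0],[20,17,0,0,0,0],[12,9,0,0,0,0]])

```text
time: 25.85
tool_pos: [552.9, 42.5, 200.6]
tcp_rot: [-179.9, -0.1, 139.7]
ft_force: [0.2, 0.5, -0.4]
finger_gap: 78.2
grip_force: 0.0
```

Run:
```python
from h import *
print(sense()["tool_pos"],sense()["tcp_rot"])
p,X=cloud("top"); 
cv2.imwrite("pics/top3.png",cv2.cvtColor(cv2.resize(p[130:270,150:370],None,fx=3.6,fy=3.6,interpolation=2),4))
q=X[near(X,532,-165,48,45,70)];print("pan",len(q),cv2.minEnclosingCircle(q[:,:2].astype(np.float32)),np.median(q[:,2]))
q=X[near(X,524,196,72,108,128)];print("stand",len(q),cv2.minEnclosingCircle(q[:,:2].astype(np.float32)))
for c in("top","scene"):
    if c=="scene": eyes.snapshot(c)
    for n in("pan_centre","stand_top"): print(c,n,[(np.round(r["xyz"]).tolist(),round(r["confidence"],2)) for r in models.place_of(n,c)][:2])
```

```text
[552.92624478  42.52794397 200.60299605] [-1.79903330e+02 -1.40046248e-01  1.39728351e+02]
pan 130 ((533.2941284179688, -167.21359252929688), 44.66997146606445) 52.76592462474822
stand 1123 ((523.36376953125, 196.60508728027344), 58.75261306762695)
top pan_centre [([531.0, -164.0, 31.0], 0.56)]
top stand_top [([524.0, 197.0, 114.0], 0.95)]
scene pan_centre [([533.0, -165.0, 30.0], 0.79)]
scene stand_top [([524.0, 199.0, 119.0], 0.88)]
```

View pics/top3.png

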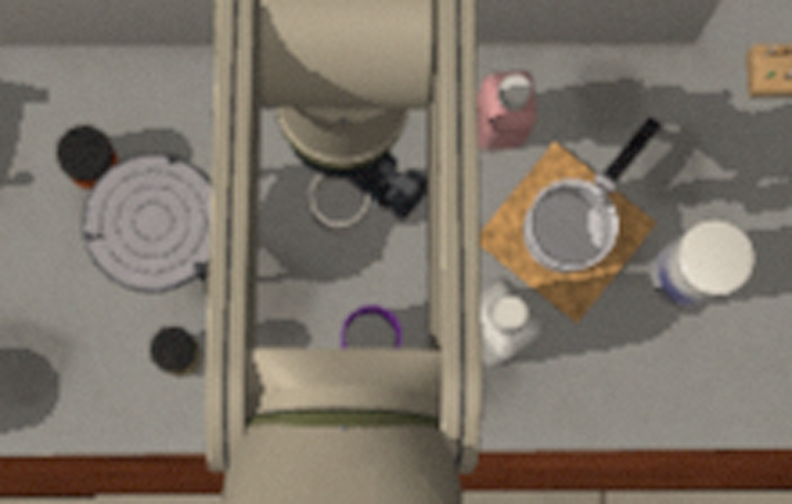

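The pan is centred on the mat, at crop (572,225), and the plate is free at (150,222). Now I'll fetch the ring.

apply_moves(rows=[[0,0,15,0,0,0],[0,0,30,0,0,0],[0,0,30,0,0,0],[0,0,30,0,0,0],[0,0,25,0,0,0]])

```text
time: 26.78
tool_pos: [553.6, 39.7, 69.7]
tcp_rot: [-179.9, -0.1, 139.6]
ft_force: [0.4, -0.3, -1.1]
finger_gap: 78.0
grip_force: 0.0
```

apply_moves(rows=[[0,0,15,0,0,0],[0,0,15,0,0,0],[0,0,10,0,0,0],[0,0,5,0,0,0],[0,0,0,0,0,0]])

```text
time: 27.4
tool_pos: [554.8, 40.4, 27.3]
tcp_rot: [180.0, 0.0, 139.6]
ft_force: [-0.2, -0.7, -0.5]
finger_gap: 78.1
grip_force: 0.0
```

apply_moves(rows=[[0,0,0,0,0,0],[0,0,0,0,0,0],[0,0,0,0,0,0],[0,0,0,0,0,0],[0,0,0,0,0,0]], fingers=40, grip_force=40)

```text
time: 28.02
tool_pos: [555.3, 40.4, 28.3]
tcp_rot: [180.0, 0.1, 139.6]
ft_force: [-1.2, -0.3, 6.9]
finger_gap: 49.9
grip_force: 41.4
```

apply_moves(rows=[[0,0,0,0,0,0],[0,0,-5,0,0,0],[0,0,-15,0,0,0],[0,0,-25,0,0,0],[0,0,-30,0,0,0]])

```text
time: 28.65
tool_pos: [554.3, 40.4, 103.4]
tcp_rot: [-180.0, -0.0, 139.6]
ft_force: [1.0, -0.0, -0.2]
finger_gap: 50.3
grip_force: 41.8
```

apply_moves(rows=[[0,0,-25,0,0,0],[0,0,-25,0,0,0],[0,0,-20,0,0,0],[0,0,-15,0,0,0],[0,0,-7,0,0,0]])

```text
time: 29.28
tool_pos: [555.0, 40.3, 195.3]
tcp_rot: [180.0, 0.0, 139.6]
ft_force: [-0.3, 0.2, -0.9]
finger_gap: 50.1
grip_force: 41.8
```

apply_moves(rows=[[9,7,0,0,0,0],[14,11,0,0,0,0],[14,11,0,0,0,0],[14,11,0,0,0,0],[14,11,0,0,0,0]])

```text
time: 29.9
tool_pos: [537.7, 122.9, 194.1]
tcp_rot: [-180.0, -0.0, 139.7]
ft_force: [-0.3, 0.2, -1.5]
finger_gap: 50.3
grip_force: 41.8
```

apply_moves(rows=[[14,11,0,0,0,0],[14,11,0,0,0,0],[14,11,0,0,0,0],[10,8,0,0,0,0],[8,7,0,0,0,0]])

```text
time: 30.52
tool_pos: [523.4, 197.5, 194.3]
tcp_rot: [-180.0, 0.0, 139.6]
ft_force: [-0.2, 0.0, -0.7]
finger_gap: 50.5
grip_force: 41.8
```

apply_moves(rows=[[0,0,8,0,0,0],[0,0,14,0,0,0],[0,0,12,0,0,0],[0,0,8,0,0,0],[0,0,4,0,0,0]])

```text
time: 31.15
tool_pos: [523.2, 196.4, 147.3]
tcp_rot: [-179.9, -0.0, 139.6]
ft_force: [0.1, 0.2, -1.0]
finger_gap: 50.0
grip_force: 41.8
```

apply_moves(rows=[[0,0,1,0,0,0],[0,0,0,0,0,0],[0,0,0,0,0,0],[0,0,0,0,0,0],[0,0,0,0,0,0]])

```text
time: 31.78
tool_pos: [523.7, 196.8, 147.5]
tcp_rot: [180.0, 0.0, 139.6]
ft_force: [-0.7, -0.3, -0.5]
finger_gap: 50.4
grip_force: 41.8
```

apply_moves(rows=[[0,0,1.5,0,0,0],[0,0,1.5,0,0,0],[0,0,1,0,0,0],[0,0,0,0,0,0],[0,0,0,0,0,0]])

```text
time: 32.4
tool_pos: [523.6, 196.8, 143.4]
tcp_rot: [180.0, -0.0, 139.6]
ft_force: [-0.5, 0.4, 0.6]
finger_gap: 50.4
grip_force: 42.0
```

apply_moves(rows=[[0,0,0.5,0,0,0],[0,0,0.5,0,0,0],[0,0,0,0,0,0],[0,0,0,0,0,0],[0,0,0,0,0,0]])

```text
time: 33.02
tool_pos: [523.7, 196.8, 143.3]
tcp_rot: [180.0, 0.0, 139.6]
ft_force: [-5.0, -1.4, 8.3]
finger_gap: 50.3
grip_force: 42.9
```

It's in contact with the plate, so I'll release and retreat.

apply_moves(rows=[[0,0,0,0,0,0],[0,0,0,0,0,0],[0,0,0,0,0,0],[0,0,0,0,0,0],[0,0,0,0,0,0]], fingers=76)

```text
time: 33.65
tool_pos: [523.6, 196.7, 142.2]
tcp_rot: [-180.0, -0.0, 139.6]
ft_force: [0.3, -0.3, 0.1]
finger_gap: 76.1
grip_force: 0.0
```

apply_moves(rows=[[0,0,-8,0,0,0],[0,0,-20,0,0,0],[0,0,-30,0,0,0],[0,0,-30,0,0,0],[0,0,-20,0,0,0]])

```text
time: 34.28
tool_pos: [524.5, 197.0, 253.8]
tcp_rot: [179.8, 0.1, 139.6]
ft_force: [-0.1, -0.7, 0.0]
finger_gap: 75.7
grip_force: 0.0
```

apply_moves(rows=[[-25,-20,0,0,0,0],[-25,-20,0,0,0,0],[-25,-20,0,0,0,0],[-25,-20,0,0,0,0],[-15,-10,0,0,0,0]])

```text
time: 34.9
tool_pos: [553.1, 52.3, 250.9]
tcp_rot: [180.0, 0.0, 139.5]
ft_force: [0.8, 0.5, -0.4]
finger_gap: 76.3
grip_force: 0.0
```

Run:
```python
from h import *
p,X=cloud("scene"); cv2.imwrite("pics/s4.png",cv2.cvtColor(cv2.resize(p[150:300,170:360],None,fx=4,fy=4,interpolation=2),4))
p,X=cloud("top")
q=X[near(X,524,196,40,155,180)];print("ring",len(q),cv2.minEnclosingCircle(q[:,:2].astype(np.float32)) if len(q) else 0,np.median(q[:,2]))
for c in("top","scene"):
    for n in("pan_centre","ring_centre"): print(c,n,[(np.round(r["xyz"]).tolist(),round(r["confidence"],2)) for r in models.place_of(n,c)][:3])
```

```text
ring 76 ((522.3238525390625, 196.11764526367188), 26.32286262512207) 166.12374644987347
top pan_centre [([530.0, -162.0, 29.0], 0.95)]
top ring_centre [([436.0, 14.0, 28.0], 0.61), ([525.0, 197.0, 144.0], 0.57)]
scene pan_centre [([531.0, -163.0, 33.0], 0.71), ([378.0, 416.0, -2.0], 0.44)]
scene ring_centre [([433.0, 17.0, 30.0], 0.74), ([519.0, 196.0, 141.0], 0.53), ([443.0, -91.0, -1.0], 0.38)]
```

View pics/s4.png

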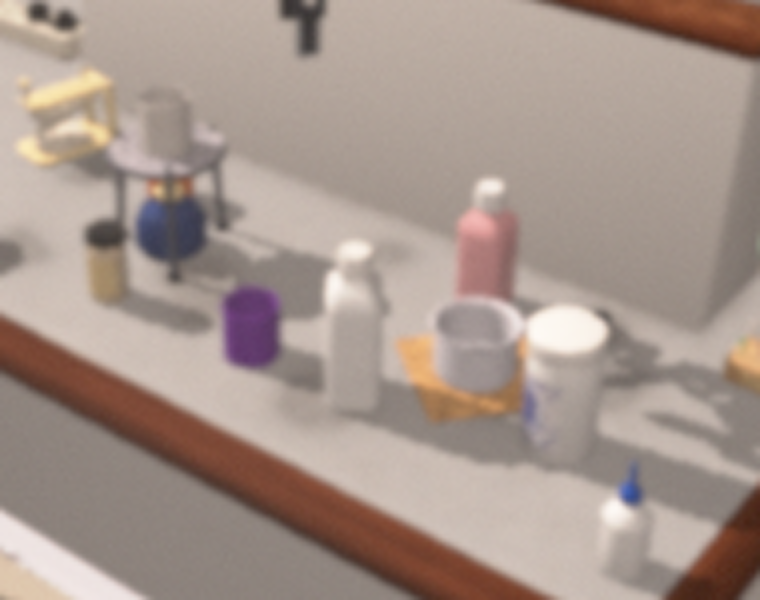

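The ring stands upright on the plate at (165,122), the pan stands on the mat at (478,345), and nothing else has moved.

```bash
python3 -c "
from bench import job
print(job.hand_in())"
```

```text
the job is handed in; nothing more can be done
None
```

The pan now stands upright on the cork mat and the ring upright on the stand's plate, each within about 3 mm of the middle by my measurements; nothing else appears to have moved, and the job was handed in at about 35 s with no verdict returned.

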